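Strip the battery out of a desktop backup unit and close its bay

TASK

The battery backup unit on the desk is being sent away without its battery. Take its bay apart in order: lift out the yellow bracket and lay it flat, marked side up, on the blue mat, then lift out the battery pack and stand it upright, right down on the floor of the slot in the cardboard return box, setting it down rather than dropping it. Last, close the empty bay with its grey cover: hook the red lip under the unit's hood and press the cover down until the orange latch snaps over it; leave the mouse, calculator and bottle where they are.

Things in the scene. Friction and masses are not known exactly. Their poses are not given: they have to be found in the camera images.
- ups: Battery backup unit, black and grey, fixed, 200 x 156 mm, 118 mm high at its front hood. Origin: on the desk under the bay's centre. x points from the hood (x -75 mm) to the rear deck with white outlets (x +125 mm, top z 109), y across it, z up. Fixed points bay_floor, seat and hood_slot lie on it, with its axes.
- bay_floor (a point): Centre of the bay's floor, 8 mm above the desk. Inside the bay x runs -33 to +33 mm, y -53 to +53 mm: beside the pack there is finger room only on its y sides (31 mm each), none on its x sides. Ledges 89 mm above the desk, beyond x = +-33 mm (room to +-46), carry the bracket's ears.
- seat (a point): Where the middle of the closed cover's underside belongs: centre of the seat, 103 mm above the desk, straight above the bay's centre. The seat is a ledge round the bay in a 6 mm deep recess, x -52 to +54 mm and y -63 to +63 mm; rims 109 mm above the desk.
- hood_slot (a point): Middle of the hood's rear edge at the slot's floor (52 mm to -x of seat, same height). The slot under the hood is open towards +x, 10 mm high, 15 mm deep in -x, 126 mm wide; the hood above it is 5 mm thick. The cover's lip goes in here, with the cover's rear raised about 15 degrees.
- latch (a joint): Orange spring latch, 30 mm wide, middle of the seat's rear edge. 0 = out: nose overhangs the seat from x +46 mm (frame of ups), 112 mm above the desk, ramp above it up to 126 mm. Pushed to the rear it grows to 0.008 m. Spring 2.4 N plus 400 N/m: the cover's rear edge, pressed down with about 6 to 12 N, pushes it back; then it springs out over the cover to about 0.
- bracket_center (a point): Yellow holding bracket, black line on top, loose, 0.12 kg; point at its block's centre, 6.5 mm above its underside. Block 60 (x) x 52 (y) x 13 mm; two ears make it 87 mm long in x (36 mm wide, 7 mm thick, flush below). It starts over the pack in the bay, underside 89 mm above the desk, axes as the unit's; grip across its 52 mm.
- pack_center (a point): Battery pack, grey with blue band, brass contacts on top, loose, 0.3 to 0.6 kg, 58 (x) x 44 (y) x 80 mm high; point at its centre, 40 mm above its underside. It starts standing on the bay floor under the bracket, axes as the unit's.
- cover_center (a point): Grey bay cover, loose, 0.14 kg, lying right way up on the desk; point at its plate's centre, 3 mm above its underside. Plate 100 (x) x 120 (y) x 6 mm. Red lip on the -x edge: sticks out 12 mm (to x -62), 70 wide, 4 thick, flush below. Black upright grip fin mid-top, 12 (x) x 60 (y), 30 mm high above the plate. Closed, its axes are the unit's.
- box_slot (a point): Cardboard return box with dark foam, fixed, 94 (x) x 165 (y) x 96 mm high; point at the centre of its slot's green floor, 6 mm above the desk. Slot 56 mm wide (x), 126 mm long (y), foam top 94 mm above the desk. The pack fits only with its 58 mm side along y; finger room is then only at the slot's ends in y. Anywhere along the slot will do.
- mat: Blue desk mat, fixed, 130 (x) x 170 (y) x 3 mm; origin at the centre of its underside. Room for the bracket (long side along x) and the pack side by side along y.
- mouse: Black computer mouse, 100 x 58 x 36 mm, bystander; origin at the centre of its underside.
- calculator: White desk calculator, 140 x 76 x 17 mm, bystander; origin at the centre of its underside.
- bottle: Upright clear water bottle, 64 mm across, 200 mm high, bystander; origin at the centre of its underside.
Mind the look-alikes: they are no part of the job. Of the things that look like the part that bears bracket_center, the middle-sized one is meant.

How it is judged:
By the outcome, as a careful person would: the job done as asked, in the order asked, and still so for the second after the job is handed in, with the robot touching nothing.
It also fails if it takes over 72 s, if anything falls off the work surface, if the arm or the gripper's body presses on something with over 40 N, if the wrist force passes 120 N, or if a joint passes its speed limit or range.

ROBOT

A 6-joint arm with a two-finger parallel gripper is mounted at the origin on the work surface. World frame = base frame: x ahead of the robot, y to its left, z up, the work surface at z = 0. Lengths are in mm, angles in rad, forces in N, time in s.
With the tool pointing down it reaches from about 350 to 875 mm from the base axis. Payload 4.2 kg.
Tool frame: the origin (TCP) lies on the centre line of the jaws, within the pads' length; the fingertips stand 11 mm ahead of it and the grasp point (between the pads) lies 8 mm behind it; z points along the fingers, y is the line along which they close (so a half turn about z gives the same grasp; the last joint's range is limited). The gripper opens to 85 mm and grips with 20 to 120 N. Pads are 22 mm wide; open, the fingers measure 114 mm over their backs; the gripper's body (76 mm by 85 mm) begins 54 mm behind the grasp point. The pads swing forward as they close: fully open they stand 13 mm farther back than shut.
Start: joints at [-0.976, 0.385, 0.008, 0, -1.194, -0.259], TCP at [205.968, -590.065, 242.312] pointing down, gripper open.
Joint ranges: [-3.14, 3.14], [-1.21, 2.06], [-1.07, 1.41], [-3.16, 2.05], [-2.99, -0.16], [-3.1, 3.1]. Speed limits (rad/s): [2.79, 2.79, 3.14, 3.14, 3.14, 3.14].

INTERFACE

Orientations are given as a 3x3 rotation matrix whose columns are the frame's x, y, z axes.
In Python, from rig import bot gives the robot as it stands.
- The arm moves only by the tool apply_moves, never from a script. Its argument "motion" is a list that holds one entry, the list of rows, each a list of 7 numbers: the opening, from 0 (shut) to 1 (fully open), then the shift along the world's x, y, z in cm, then the turn, a rotation vector about the world's x, y, z in rad. In form: [[[hand, x, y, z, rx, ry, rz], ...]]. A call has exactly 8 rows; each row shifts and turns the commanded pose from where the row before left it; what a row does not reach is not made up. A row lasts 1/8 s, in which the tool goes at most 62.5 mm and 10.7 degrees, less where a joint would pass 70% of its speed; a pose out of reach is approached as far as the arm can. A call with a gripper value outside its range is refused whole. The fingers move at their own pace and stop on an object; "squeeze" is the grip in N (left out, the last holds). Time passes only in rows, so rows that do not move let the fingers close, or fill a call up. It gives the time, the measured TCP pose, the force, the opening and the grip force at its end, in the units of the state.
- bot.sense(): the state, without advancing time (a new reading comes with each control period).
- bot.snapshot(name): name is "scene" or "side" or "wrist"; returns (picture, depth): 480x640x3 uint8, red, green, blue; 480x640 float32, mm along the optical axis (not along the pixel's ray), 0 where there is no reading.
- bot.camera_model(name): a dict with "vfov" (degrees; the focal length in pixels is half the picture's height over the tangent of half this angle, whatever the lens; pixels are square), "cx", "cy" (the principal point, pixels), "camera_from_world" (4x4, takes a point from world to camera coordinates). Camera axes: x right, y down, z forward; pixel columns grow to the right and rows downward; lengths in mm; the calibration is good to about 2 mm. A picture is of the moment at which its call begins: read the wrist's pose just before it. camera_model takes no time and is no camera call; for the wrist camera it gives the pose at the moment of the call.
- bot.job_done(): hands the job in; it is judged then, once.
The state is a dict: "t": time; "q": joint angles; "dq": joint speeds; "effort": joint torques, N m; "position": TCP position; "orientation": TCP orientation; "ft_force": force on the tool from outside, world axes, zero at the start; "wrist_torque": the same for the moment, N m; "opening": opening from 0.0 (shut) to 1.0 (fully open); "grasp_force": force on a finger pad.
Only numpy, scipy, OpenCV 4.12 (cv2) and the standard library are available. Lean on these libraries where they do the work, as an engineer would, in place of code of your own. Each camera call takes 0.05 s, during which the arm holds its last target. There are 200 camera calls.

## Working session

There is one attempt and no reset: what is moved stays moved. The work goes in short steps, Python scripts to look and compute and a tool call to move; the robot and the scene stay as the last step left them, time stands still between calls to the robot, and variables do not carry over. Pictures are saved under pics/ and viewed, at most 14 in all, crops included, and the job is handed in when it is done.

Besides the shell and the picture viewer there is one more tool, called after "Request:" by a JSON object that holds its "name" and its "arguments", one argument or row to a line. apply_moves: Moves the arm, as the interface text tells. Its arguments: {"type":"object","properties":{"motion":{"type":"array","items":{"type":"array","items":{"type":"array","items":{"type":"number"}}}},"squeeze":{"type":"number"}},"required":["motion"]}

```bash
mkdir -p pics; ls; cat > h.py <<'E'
import numpy as np,cv2
from rig import bot
def snap(n):
    m=bot.camera_model(n);p,d=bot.snapshot(n);return p,d,m
def K(m):
    return 240/np.tan(np.radians(m['vfov'])/2)
def ray(m,u,v,z):
    f=K(m);T=np.array(m['camera_from_world']);R=T[:3,:3];c=-R.T@T[:3,3]
    r=R.T@np.array([(u-m['cx'])/f,(v-m['cy'])/f,1]);return c+r*(z-c[2])/r[2]
def cloud(d,m):
    f=K(m);T=np.array(m['camera_from_world']);v,u=np.mgrid[:480,:640]
    P=np.stack([(u-m['cx'])/f*d,(v-m['cy'])/f*d,d],-1)
    W=(P-T[:3,3])@T[:3,:3];W[d<=0]=np.nan;return W
def save(n,p): cv2.imwrite('pics/'+n+'.png',cv2.cvtColor(p,cv2.COLOR_RGB2BGR))
E
python3 - <<'E'
from h import *
for n in ['scene','side']:
    p,d,m=snap(n);save(n+'0',p);np.savez(n+'0',p=p,d=d,**{k:np.array(v) for k,v in m.items()})
    T=np.array(m['camera_from_world']);print(n,{k:m[k] for k in m if k!='camera_from_world'},-T[:3,:3].T@T[:3,3],T[2,:3])
print(bot.sense())
E
```

```text
pics
scene {'vfov': 57.914666511207145, 'cx': 311.93311663941853, 'cy': 237.86451978058165} [ 914.02289929 -245.81002078  740.87883811] [-0.43558781  0.31552314 -0.84303524]
side {'vfov': 55.31296110284423, 'cx': 318.05743651682474, 'cy': 236.6737108809316} [249.69344321 437.95053101 759.68818524] [ 0.40882478 -0.50573278 -0.75966878]
{'t': 0.1, 'q': array([-9.76391903e-01,  3.85454189e-01,  6.78552504e-03, -4.42225732e-04,
       -1.19399743e+00, -2.58612699e-01]), 'dq': array([-0.00055868, -0.00192407,  0.0023437 ,  0.00204048,  0.00160317,
        0.00095028]), 'effort': array([-5.76540970e-04, -3.93319523e+01,  1.88928562e+01,  4.19793651e+00,
       -2.61056557e-03,  7.19573137e-06]), 'position': array([ 205.81422392, -589.61859219,  241.35426981]), 'orientation': array([[-9.44203422e-01, -3.29362109e-01, -7.06406209e-04],
       [-3.29362856e-01,  9.44201749e-01,  1.77932118e-03],
       [ 8.09490028e-05,  1.91270511e-03, -9.99998168e-01]]), 'ft_force': array([ 0.26295921, -0.07762654, -0.30149982]), 'wrist_torque': array([-0.00124985,  0.00250694, -0.02467909]), 'grasp_force': 0.0, 'opening': 0.9960377847777722}
```

View pics/scene0.png

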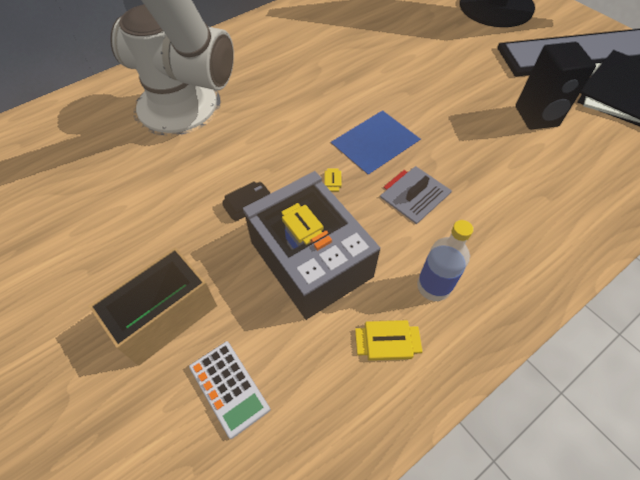

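View pics/side0.png

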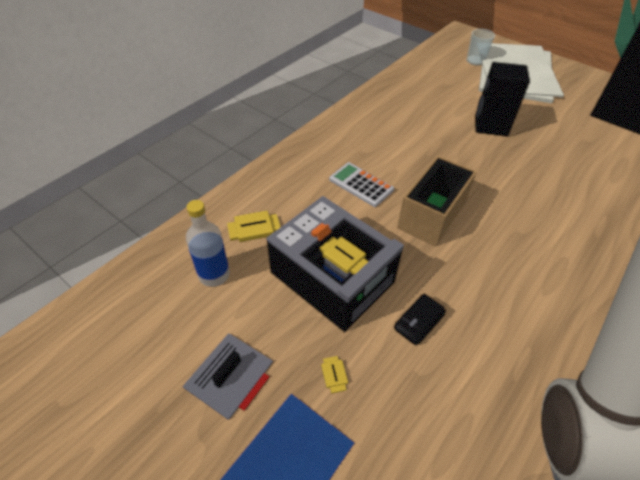

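The scene view shows three yellow brackets: a small one at (333,179), one in the bay at (302,222) and a large one at (388,340). The middle-sized one lies in the bay over the pack, as described. Also visible are the box (148,297), the mat (376,141), the cover (416,194) with its red lip at (396,180), the mouse (247,200), the calculator (228,388) and the bottle (443,265). The side view agrees.

```bash
python3 - <<'E'
from h import *
def rect(P,tag):
    r=cv2.minAreaRect(P[:,:2].astype(np.float32));print(tag,len(P),np.round(r[0],1),np.round(r[1],1),round(r[2],1),'zmed',np.round(np.median(P[:,2]),1))
for n in ['scene','side']:
    L=dict(np.load(n+'0.npz'));p=L['p'];W=cloud(L['d'],L);X,Y,Z=[W[...,i] for i in range(3)]
    h=cv2.cvtColor(p,cv2.COLOR_RGB2HSV);H,S,V=[h[...,i].astype(int) for i in range(3)]
    ok=np.isfinite(Z)&(X>250)
    def comps(mask,tag,mn=60):
        k,l,s,c=cv2.connectedComponentsWithStats((mask&ok).astype(np.uint8))
        for i in range(1,k):
            if s[i,4]>mn: rect(W[l==i],n+' '+tag+str(np.round(c[i])))
    comps((H>22)&(H<34)&(S>190)&(V>140),'yellow')
    comps((H>105)&(H<125)&(S>150)&(Z<20),'mat',500)
    comps(((H<6)|(H>174))&(S>170)&(Z<30),'red',30)
    comps((H>5)&(H<14)&(S>200)&(Z>95),'orange',20)
    comps((Z>85)&(Z<103),'z85-103',300)
    comps((Z>104)&(Z<130),'z104-130',300)
    comps((Z>3.5)&(Z<45)&(S<90),'lowgrey',200)
E
python3 -c "
import cv2
a=cv2.imread('pics/scene0.png')[150:370,220:440]
cv2.imwrite('pics/c1.png',cv2.resize(a,None,fx=2.7,fy=2.7,interpolation=2))"
```

```text
scene yellow[333. 177.] 194 [433.7 161.7] [33.2 50.2] 51.9 zmed 8.3
scene yellow[302. 222.] 811 [5.475e+02 3.000e-01] [50.4 97. ] 86.5 zmed 100.8
scene yellow[463. 228.] 198 [756.5 147.7] [25.2 24.9] 52.7 zmed 199.3
scene yellow[392. 339.] 1622 [788.7  14.3] [92.2 64.6] 54.6 zmed 15.6
scene yellow[360. 341.] 173 [755.5 -32.9] [12.7 44.2] 53.3 zmed 8.4
scene red[395. 179.] 80 [521.2 266.9] [ 8.5 68.5] 6.7 zmed 3.4
scene z85-103[550.  92.] 409 [587.4 650.6] [114.5  59.2] 13.5 zmed 93.8
scene z85-103[300. 218.] 2408 [538.3   2.5] [125.7 110.8] 86.7 zmed 100.6
scene z85-103[315. 268.] 583 [603.3 -50.7] [252.8 122.2] 34.9 zmed 94.3
scene z85-103[146. 297.] 3433 [ 502.6 -283.8] [ 97.1 165.3] 5.3 zmed 93.1
scene z104-130[554.  83.] 580 [587.1 651.5] [115.1  60. ] 13.7 zmed 117.1
scene z104-130[315. 239.] 5376 [ 5.677e+02 -2.000e-01] [157.9 202. ] 87.0 zmed 108.9
scene z104-130[445. 264.] 475 [759.8 138.2] [63.1 44.4] 23.2 zmed 121.5
scene lowgrey[515.  15.] 645 [280.8 973.3] [ 60.8 192.1] 0.0 zmed 11.6
scene lowgrey[594.  69.] 5867 [494.4 914.7] [358.1 398.2] 32.3 zmed 21.1
scene lowgrey[53
[... 1072 characters left out ...]
. 246.] 398 [742.9 153.6] [63.4 39.9] 59.8 zmed 120.1
side lowgrey[28. 10.] 750 [2140.2 -229.8] [265.1  30. ] 88.2 zmed 20.7
side lowgrey[522.  68.] 2621 [  636.6 -1006.7] [281.3 356.2] 30.2 zmed 20.2
side lowgrey[613. 116.] 393 [ 303.2 -913.5] [ 15.6 106. ] 89.9 zmed 26.1
side lowgrey[492. 126.] 287 [ 551.2 -650.2] [ 52.4 106.2] 83.7 zmed 28.0
side lowgrey[361. 185.] 1234 [ 687.  -262.3] [ 90.4 151.9] 87.9 zmed 16.1
side lowgrey[332. 298.] 973 [533.5  50.5] [247.3 119.4] 33.5 zmed 26.9
side lowgrey[216. 278.] 246 [744.1 156.2] [66.1 38.9] 50.8 zmed 18.2
side lowgrey[419. 319.] 1254 [376.4 -20.8] [91.  52.3] 85.7 zmed 34.8
side lowgrey[228. 375.] 3865 [576.5 273.3] [103.8 123. ] 7.0 zmed 7.7
```

View pics/c1.png

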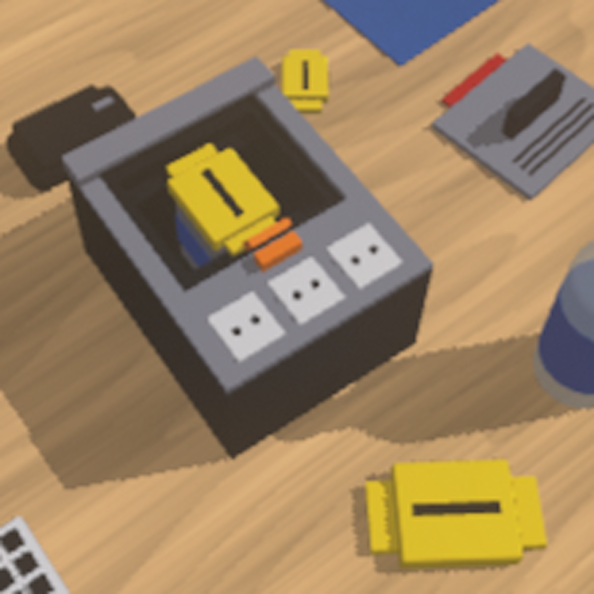

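The crop confirms it. The bracket sitting in the bay over the blue-banded pack, crop pixel (222,195), is the middle-sized one, and the others are clearly smaller and larger. I'll move above the bay.

Request:
{"name": "apply_moves", "arguments": {
  "motion": [
    [[0.76, 2.4, 4.2, 0, 0, 0, -0.028], [0.76, 2.4, 4.2, 0, 0, 0, -0.028], [0.76, 2.4, 4.2, 0, 0, 0, -0.028], [0.76, 2.4, 4.2, 0, 0, 0, -0.028], [0.76, 2.4, 4.2, 0, 0, 0, -0.028], [0.76, 2.4, 4.2, 0, 0, 0, -0.028], [0.76, 2.4, 4.2, 0, 0, 0, -0.028], [0.76, 2.4, 4.2, 0, 0, 0, -0.028]]
  ],
  "squeeze": 40
}}

```text
t: 1.1
position: [398.3, -252.5, 242.1]
orientation: [[-0.994, -0.111, -0.0], [-0.111, 0.994, 0.0], [0.0, 0.0, -1.0]]
ft_force: [0.5, 0.1, 0.3]
opening: 0.764
grasp_force: 0.0
```

Request:
{"name": "apply_moves", "arguments": {
  "motion": [
    [[0.76, 2.4, 4.2, 0, 0, 0, -0.028], [0.76, 2.4, 4.2, 0, 0, 0, -0.028], [0.76, 2.4, 4.2, 0, 0, 0, -0.028], [0.76, 2.4, 4.2, 0, 0, 0, -0.028], [0.76, 2.4, 4.2, 0, 0, 0, -0.028], [0.76, 2.4, 4.2, 0, 0, 0, -0.028], [0.76, 0, 0, 0, 0, 0, 0], [0.76, 0, 0, 0, 0, 0, 0]]
  ]
}}

```text
t: 2.1
position: [541.5, -2.1, 241.7]
orientation: [[-0.998, 0.056, -0.002], [0.056, 0.998, -0.0], [0.002, -0.0, -1.0]]
ft_force: [0.3, -1.0, -0.1]
opening: 0.761
grasp_force: 0.0
```

```bash
cat >> h.py <<'E'
def rect(P,tag):
    r=cv2.minAreaRect(P[:,:2].astype(np.float32));print(tag,len(P),np.round(r[0],1),np.round(r[1],1),round(r[2],1),'z',np.round(np.median(P[:,2]),1))
def hsv(p):
    h=cv2.cvtColor(p,cv2.COLOR_RGB2HSV);return [h[...,i].astype(int) for i in range(3)]
def big(mask):
    k,l,s,c=cv2.connectedComponentsWithStats(mask.astype(np.uint8));return l==1+np.argmax(s[1:,4])
def pose():
    s=bot.sense();o=s['orientation'];print('t',round(s['t'],2),'pos',np.round(s['position'],1),'yawY',np.round(np.degrees(np.arctan2(o[1,1],o[0,1])),1),'z',np.round(o[:,2],3),'F',np.round(s['ft_force'],1),'open',round(s['opening'],3),'grip',round(s['grasp_force'],1),'q',np.round(s['q'],2))
E
python3 - <<'E'
from h import *
pose()
L=dict(np.load('scene0.npz'));W=cloud(L['d'],L);H,S,V=hsv(L['p']);
m=big((H>100)&(H<125)&(S>120)&(np.abs(W[...,0]-400)<110)&(np.abs(W[...,1]-310)<130));rect(W[m],'mat')
p,d,m=snap('wrist');save('w1',p);W=cloud(d,m);H,S,V=hsv(p);Z=W[...,2]
f=lambda k,t: rect(W[big(k)],t) if k.any() else print(t,'none')
Yel=(H>22)&(H<34)&(S>170)
f(Yel&(Z>97)&(Z<110),'blocktop');f(Yel&(Z>80)&(Z<110),'bracket');f((Z>104)&(Z<125),'ups')
E
```

```text
t 2.1 pos [541.5  -2.1 241.7] yawY 86.8 z [-0.002 -0.    -1.   ] F [ 0.3 -1.  -0.1] open 0.761 grip 0.0 q [ 0.3   0.24 -0.2  -0.   -1.13 -1.92]
mat 2579 [405.6 312.8] [126.4 166.8] 2.5 z 2.4
blocktop 1 [511.9 -19.3] [0. 0.] 0.0 z 98.8
bracket 1 [511.9 -19.3] [0. 0.] 0.0 z 98.8
ups 33724 [ 5.688e+02 -2.000e-01] [156.6 201.4] 86.8 z 110.9
```

View pics/w1.png

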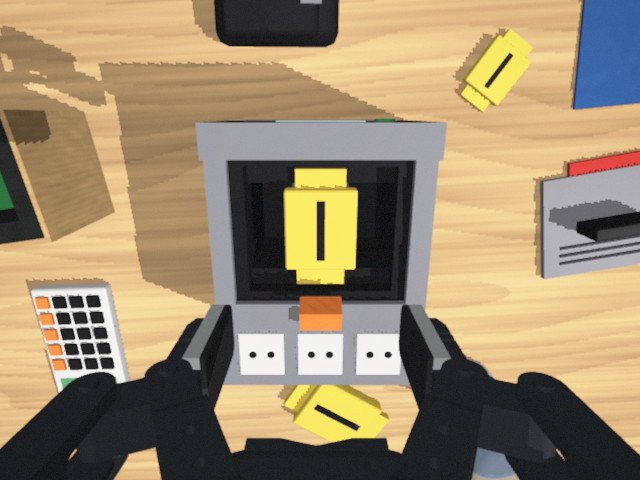

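The wrist view shows the bracket centred at about (320,229) in the bay, and the latch at (320,312). The fingertips are near (215,310) and (418,310).

```bash
python3 - <<'E'
from h import *
pose()
p,d,m=snap('wrist');W=cloud(d,m);H,S,V=hsv(p);Z=W[...,2]
print(p[229,305],H[229,305],S[229,305],np.round(W[229,305]),np.round(ray(m,320.5,229,102),1))
k=(abs(H-H[229,305])<6)&(S>90)&(Z>85)&(Z<115);b=big(k)
rect(W[b&(Z>98)],'block');rect(W[b],'br')
q=(d>0)&(Z>170)
for (r0,r1,c0,c1) in [(290,400,180,240),(290,400,395,450)]:
    z=W[r0:r1,c0:c1][q[r0:r1,c0:c1]];print(len(z),'tip z',np.percentile(z[:,2],[1,5,20]) if len(z) else '')
E
```

```text
t 2.15 pos [541.4  -2.6 242. ] yawY 86.8 z [-0.001 -0.    -1.   ] F [0.1 0.  0.7] open 0.757 grip 0.0 q [ 0.29  0.24 -0.2  -0.   -1.13 -1.92]
[251 238 102] 27 151 [540. -10. 103.] [541.4   0.8 102. ]
block 5565 [542.5   1.2] [52.1 85.5] 86.8 z 103.0
br 7336 [5.44e+02 3.00e-01] [54. 91.] 86.4 z 102.7
4232 tip z [239.83489993 243.92022348 252.16754994]
3973 tip z [239.9458881  243.60471084 251.56098444]
```

Request:
{"name": "apply_moves", "arguments": {
  "motion": [
    [[0.76, 0.15, 0.3, -4, 0, 0, 0], [0.76, 0, 0, -4, 0, 0, 0], [0.76, 0, 0, -3.6, 0, 0, 0], [0.76, 0, 0, -2, 0, 0, 0], [0.76, 0, 0, -1, 0, 0, 0], [0.5, 0, 0, 0, 0, 0, 0], [0.5, 0, 0, 0, 0, 0, 0], [0.5, 0, 0, 0, 0, 0, 0]]
  ],
  "squeeze": 40
}}

```text
t: 3.2
position: [543.8, 1.0, 97.1]
orientation: [[-0.998, 0.056, 0.001], [0.056, 0.998, 0.0], [-0.001, 0.001, -1.0]]
ft_force: [-0.7, 0.0, -0.4]
opening: 0.596
grasp_force: 42.8
```

Request:
{"name": "apply_moves", "arguments": {
  "motion": [
    [[0.5, 0, 0, 3, 0, 0, 0], [0.5, 0, 0, 5, 0, 0, 0], [0.5, -1.8, 4.4, 0, 0, 0, 0.012], [0.5, -1.8, 4.5, 0, 0, 0, 0.012], [0.5, -1.8, 4.5, 0, 0, 0, 0.012], [0.5, -1.8, 4.5, 0, 0, 0, 0.012], [0.5, -1.8, 4.5, 0, 0, 0, 0.012], [0.5, -1.8, 4.5, 0, 0, 0, 0.012]]
  ]
}}

```text
t: 4.2
position: [434.7, 271.5, 176.9]
orientation: [[-1.0, -0.016, 0.001], [-0.016, 1.0, 0.001], [-0.001, 0.001, -1.0]]
ft_force: [0.8, 0.5, -1.6]
opening: 0.598
grasp_force: 42.8
```

Request:
{"name": "apply_moves", "arguments": {
  "motion": [
    [[0.5, -1.8, 4.4, 0, 0, 0, 0.012], [0.5, -1.5, 4.4, -2, 0, 0, 0.012], [0.5, 0, 0, -5, 0, 0, 0], [0.5, 0, 0, -4.5, 0, 0, 0], [0.5, 0, 0, -3, 0, 0, 0], [0.5, 0, 0, -1.2, 0, 0, 0], [0.5, 0, 0, -0.4, 0, 0, 0], [0.5, 0, 0, 0, 0, 0, 0]]
  ]
}}

```text
t: 5.2
position: [403.0, 358.6, 16.3]
orientation: [[-0.999, -0.04, 0.001], [-0.04, 0.999, 0.002], [-0.001, 0.002, -1.0]]
ft_force: [0.5, 0.6, -1.2]
opening: 0.6
grasp_force: 42.7
```

Request:
{"name": "apply_moves", "arguments": {
  "motion": [
    [[0.5, 0, 0, -0.2, 0, 0, 0], [0.5, 0, 0, -0.15, 0, 0, 0], [0.5, 0, 0, -0.1, 0, 0, 0], [0.5, 0, 0, -0.1, 0, 0, 0], [0.76, 0, 0, 0, 0, 0, 0], [0.76, 0, 0, 0, 0, 0, 0], [0.76, 0, 0, 5, 0, 0, 0], [0.76, 0, 0, 6, 0, 0, 0]]
  ]
}}

```text
t: 6.2
position: [402.0, 357.2, 119.8]
orientation: [[-0.999, -0.04, -0.002], [-0.04, 0.999, -0.003], [0.002, -0.003, -1.0]]
ft_force: [0.9, 1.6, -1.1]
opening: 0.759
grasp_force: 0.0
```

```bash
python3 - <<'E'
from h import *
pose()
p,d,m=snap('side');W=cloud(d,m);H,S,V=hsv(p);save('s2',p)
for n in ['scene']:
    p,d,m=snap(n);save('sc2',p);W=cloud(d,m);H,S,V=hsv(p);Z=W[...,2]
    k=(H>22)&(H<34)&(S>170)&(abs(W[...,0]-403)<80)&(abs(W[...,1]-358)<80);
    if k.sum()>50: rect(W[big(k)],'br')
E
python3 -c "
import cv2
a=cv2.imread('pics/s2.png')[300:,150:400];b=cv2.imread('pics/sc2.png')[90:270,250:450]
import numpy as np
cv2.imwrite('pics/c2.png',np.hstack([cv2.resize(a,(380,360)),cv2.resize(b,(400,360))]))"
```

```text
t 6.2 pos [402.  357.2 119.8] yawY 92.3 z [-0.002 -0.003 -1.   ] F [ 0.9  1.6 -1.1] open 0.759 grip 0.0 q [ 1.03  0.36 -0.37  0.   -0.84 -2.56]
br 479 [404.9 356.1] [85.  52.2] 5.3 z 14.6
```

View pics/c2.png

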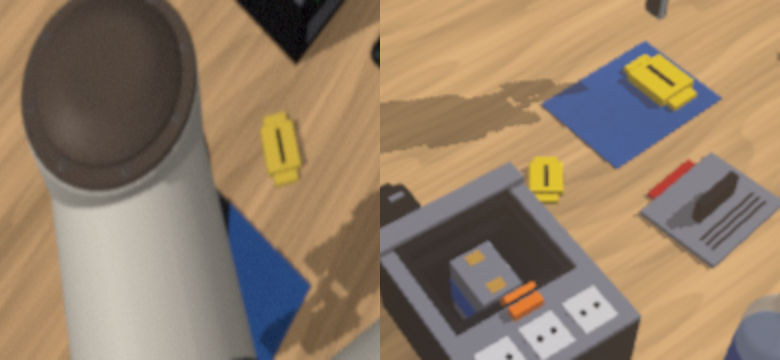

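The right half of the crop shows the bracket flat on the mat at (661,78), line up. The pack is exposed in the bay at (485,280).

Request:
{"name": "apply_moves", "arguments": {
  "motion": [
    [[0.72, 1.0, -2.5, 5, 0, 0, -0.012], [0.72, 1.8, -4.6, 2, 0, 0, -0.012], [0.72, 1.8, -4.6, 0, 0, 0, -0.012], [0.72, 1.8, -4.6, 0, 0, 0, -0.012], [0.72, 1.8, -4.6, 0, 0, 0, -0.012], [0.72, 1.8, -4.6, 0, 0, 0, -0.012], [0.72, 1.8, -4.6, 0, 0, 0, -0.012], [0.72, 1.8, -4.6, 0, 0, 0, -0.012]]
  ]
}}

```text
t: 7.3
position: [538.8, 9.4, 189.4]
orientation: [[-0.998, 0.057, -0.0], [0.057, 0.998, 0.0], [0.0, 0.0, -1.0]]
ft_force: [0.5, 0.6, 0.9]
opening: 0.723
grasp_force: 0.0
```

Request:
{"name": "apply_moves", "arguments": {
  "motion": [
    [[0.72, 0.5, -0.9, 0, 0, 0, 0], [0.72, 0, 0, 0, 0, 0, 0], [0.72, 0, 0, 0, 0, 0, 0], [0.72, 0, 0, 0, 0, 0, 0], [0.72, 0, 0, 0, 0, 0, 0], [0.72, 0, 0, 0, 0, 0, 0], [0.72, 0, 0, 0, 0, 0, 0], [0.72, 0, 0, 0, 0, 0, 0]]
  ]
}}

```text
t: 8.3
position: [543.5, 1.9, 189.8]
orientation: [[-0.998, 0.056, 0.0], [0.056, 0.998, 0.0], [-0.0, 0.0, -1.0]]
ft_force: [0.5, 0.1, -0.3]
opening: 0.722
grasp_force: 0.0
```

```bash
python3 - <<'E'
from h import *
pose()
p,d,m=snap('wrist');save('w3',p);W=cloud(d,m);Z=W[...,2]
k=(Z>80)&(Z<96)&(abs(W[...,0]-543)<30)&(abs(W[...,1])<40);rect(W[big(k)],'pack')
k=(Z>104)&(Z<125)&(W[...,0]<700);rect(W[big(k)],'ups')
E
```

```text
t 8.3 pos [543.5   1.9 189.8] yawY 86.8 z [ 0.  0. -1.] F [ 0.5  0.1 -0.3] open 0.722 grip 0.0 q [ 0.3   0.29 -0.27  0.   -1.01 -1.93]
pack 6303 [542.8   1.2] [44.  58.3] 86.9 z 89.1
ups 27053 [530.6   1.7] [157.2 125.5] 86.8 z 118.1
```

Request:
{"name": "apply_moves", "arguments": {
  "motion": [
    [[0.72, -0.05, -0.05, -4, 0, 0, 0], [0.72, 0, 0, -4, 0, 0, 0], [0.72, 0, 0, -2.8, 0, 0, 0], [0.72, 0, 0, -1.5, 0, 0, 0], [0.4, 0, 0, 0, 0, 0, 0], [0.4, 0, 0, 0, 0, 0, 0], [0.4, 0, 0, 0, 0, 0, 0], [0.4, 0, 0, 1, 0, 0, 0]]
  ],
  "squeeze": 70
}}

```text
t: 9.35
position: [541.3, 1.2, 75.9]
orientation: [[-0.998, 0.057, -0.004], [0.057, 0.998, -0.0], [0.004, -0.001, -1.0]]
ft_force: [-0.6, -0.6, -4.1]
opening: 0.505
grasp_force: 71.6
```

Request:
{"name": "apply_moves", "arguments": {
  "motion": [
    [[0.4, 0, 0, 4, 0, 0, 0], [0.4, 0, 0, 4.5, 0, 0, 0], [0.4, 0, 0, 4.1, 0, 0, 0], [0.4, -1.9, 3.9, 0, 0, 0, 0.013], [0.4, -1.9, 4, 0, 0, 0, 0.014], [0.4, -2, 4, 0, 0, 0, 0.014], [0.4, -2, 4, 0, 0, 0, 0.014], [0.4, -2, 4, 0, 0, 0, 0.014]]
  ]
}}

```text
t: 10.35
position: [443.1, 201.1, 202.4]
orientation: [[-1.0, -0.013, -0.002], [-0.013, 1.0, -0.001], [0.002, -0.001, -1.0]]
ft_force: [0.1, 0.2, -3.1]
opening: 0.503
grasp_force: 73.4
```

Request:
{"name": "apply_moves", "arguments": {
  "motion": [
    [[0.4, -2, 4, 0, 0, 0, 0.014], [0.4, -1.8, 3.8, -2, 0, 0, 0.013], [0.4, 0, 0, -4.5, 0, 0, 0], [0.4, 0, 0, -4, 0, 0, 0], [0.4, 0, 0, -2, 0, 0, 0], [0.4, 0, 0, -0.8, 0, 0, 0], [0.4, 0, 0, 0, 0, 0, 0], [0.4, 0, 0, 0, 0, 0, 0]]
  ]
}}

```text
t: 11.35
position: [407.5, 279.0, 70.9]
orientation: [[-0.999, -0.04, 0.001], [-0.04, 0.999, 0.002], [-0.001, 0.002, -1.0]]
ft_force: [0.4, 0.0, -4.3]
opening: 0.506
grasp_force: 73.0
```

```bash
python3 - <<'E'
from h import *
pose()
p,d,m=snap('scene');W=cloud(d,m);Z=W[...,2];save('sc4',p)
E
python3 -c "
import cv2
a=cv2.imread('pics/sc4.png')[30:230,280:480]
cv2.imwrite('pics/c4.png',cv2.resize(a,(560,560)))"
```

```text
t 11.35 pos [407.5 279.   70.9] yawY 92.3 z [ 0.001  0.002 -1.   ] F [ 0.4  0.  -4.3] open 0.506 grip 73.0 q [ 0.93  0.37 -0.53  0.   -0.67 -2.46]
```

View pics/c4.png

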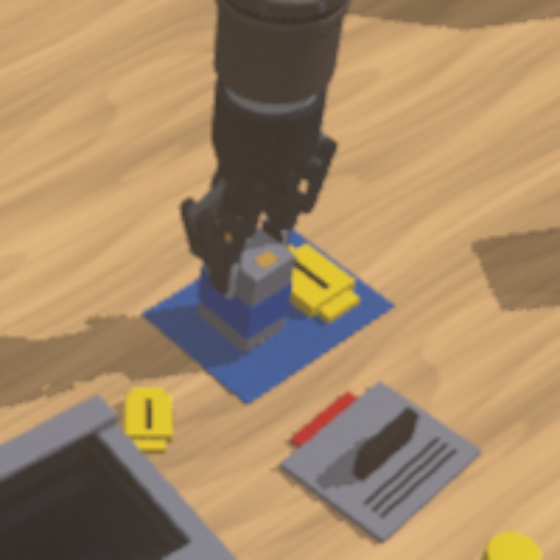

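The pack is gripped upright just above the mat at crop (250,290), clear of the bracket. I'll set it down and regrip it across the 58 mm.

Request:
{"name": "apply_moves", "arguments": {
  "motion": [
    [[0.4, 0, 0, -0.4, 0, 0, 0], [0.4, 0, 0, -0.2, 0, 0, 0], [0.4, 0, 0, -0.15, 0, 0, 0], [0.4, 0, 0, -0.15, 0, 0, 0], [0.65, 0, 0, 0, 0, 0, 0], [0.65, 0, 0, 0, 0, 0, 0], [0.65, 0, 0, 3, 0, 0, 0], [0.9, 0, 0, 3, 0, 0, 0.17]]
  ]
}}

```text
t: 12.4
position: [407.1, 278.4, 121.3]
orientation: [[-0.977, -0.213, -0.0], [-0.213, 0.977, -0.001], [0.0, -0.001, -1.0]]
ft_force: [0.0, 0.7, 0.2]
opening: 0.841
grasp_force: 0.0
```

Request:
{"name": "apply_moves", "arguments": {
  "motion": [
    [[0.9, 0, 0, 2, 0, 0, 0.175], [0.9, 0, 0, 0, 0, 0, 0.175], [0.9, 0, 0, 0, 0, 0, 0.175], [0.9, 0, 0, 0, 0, 0, 0.175], [0.9, 0, 0, 0, 0, 0, 0.175], [0.9, 0, 0, 0, 0, 0, 0.175], [0.9, 0, 0, 0, 0, 0, 0.175], [0.9, 0, 0, 0, 0, 0, 0.175]]
  ]
}}

```text
t: 13.4
position: [407.1, 278.6, 140.8]
orientation: [[0.045, -0.999, 0.0], [-0.999, -0.045, 0.0], [-0.0, -0.0, -1.0]]
ft_force: [-0.1, -0.5, -0.4]
opening: 0.897
grasp_force: 0.0
```

```bash
python3 - <<'E'
from h import *
pose()
p,d,m=snap('wrist');W=cloud(d,m);Z=W[...,2]
k=(Z>70)&(Z<96)&(abs(W[...,0]-407)<50)&(abs(W[...,1]-279)<60);rect(W[big(k)],'pack')
p,d,m=snap('scene');W=cloud(d,m);Z=W[...,2]
k=(Z>75)&(Z<90)&(abs(W[...,0]-407)<60)&(abs(W[...,1]-279)<60);rect(W[big(k)],'pack')
E
```

```text
t 13.4 pos [407.1 278.6 140.8] yawY -177.4 z [ 0.  0. -1.] F [-0.1 -0.5 -0.4] open 0.897 grip 0.0 q [ 0.93  0.27 -0.45  0.   -0.85 -0.89]
pack 9384 [405.9 277.8] [58.2 44.4] 2.4 z 84.0
pack 444 [407.3 277. ] [60.1 45.7] 1.4 z 82.1
```

Request:
{"name": "apply_moves", "arguments": {
  "motion": [
    [[0.9, -0.07, -0.08, -3, 0, 0, 0], [0.9, 0, 0, -3, 0, 0, 0], [0.9, 0, 0, -1.9, 0, 0, 0], [0.9, 0, 0, 0, 0, 0, 0], [0.5, 0, 0, 0, 0, 0, 0], [0.5, 0, 0, 0, 0, 0, 0], [0.5, 0, 0, 0, 0, 0, 0], [0.5, 0, 0, 2, 0, 0, 0]]
  ]
}}

```text
t: 14.5
position: [405.0, 276.3, 80.7]
orientation: [[0.038, -0.999, -0.003], [-0.999, -0.038, -0.003], [0.003, 0.004, -1.0]]
ft_force: [-0.6, 0.3, -3.7]
opening: 0.661
grasp_force: 75.9
```

Request:
{"name": "apply_moves", "arguments": {
  "motion": [
    [[0.5, 0, 0, 5, 0, 0, 0], [0.5, 0, 0, 5, 0, 0, 0], [0.5, 0.9, -4, 2.8, 0, 0, -0.11], [0.5, 0.9, -5, 0, 0, 0, -0.14], [0.5, 0.9, -5, 0, 0, 0, -0.14], [0.5, 0.9, -5, 0, 0, 0, -0.14], [0.5, 0.9, -5, 0, 0, 0, -0.14], [0.5, 0.9, -5, 0, 0, 0, -0.14]]
  ]
}}

```text
t: 15.5
position: [459.3, -14.1, 209.2]
orientation: [[-0.701, -0.714, -0.002], [-0.714, 0.701, 0.0], [0.001, 0.001, -1.0]]
ft_force: [0.7, 0.4, -4.6]
opening: 0.668
grasp_force: 76.5
```

Request:
{"name": "apply_moves", "arguments": {
  "motion": [
    [[0.5, 0.9, -5, 0, 0, 0, -0.14], [0.5, 0.9, -5, 0, 0, 0, -0.14], [0.5, 0.9, -5, 0, 0, 0, -0.14], [0.5, 0.9, -5, 0, 0, 0, -0.14], [0.5, 0.9, -5, 0, 0, 0, -0.14], [0.5, 0.5, -2.1, 0, 0, 0, -0.014], [0.5, 0, 0, 0, 0, 0, 0], [0.5, 0, 0, 0, 0, 0, 0]]
  ]
}}

```text
t: 16.5
position: [509.6, -282.4, 209.2]
orientation: [[-0.996, -0.086, -0.001], [-0.086, 0.996, 0.001], [0.001, 0.001, -1.0]]
ft_force: [0.8, 1.1, -3.7]
opening: 0.665
grasp_force: 76.8
```

```bash
python3 - <<'E'
from h import *
pose()
for n in ['wrist','scene','side']:
    p,d,m=snap(n);save(n+'5',p);W=cloud(d,m);X,Y,Z=W[...,0],W[...,1],W[...,2]
    near=(abs(X-502)<120)&(abs(Y+285)<140)
    k=near&(Z>85)&(Z<103);rect(W[big(k)],n+' boxtop')
    k=near&(Z>120)&(Z<185);print(n,'held',k.sum())
    H,S,V=hsv(p);g=near&(H>40)&(H<90)&(S>90)&(Z<30)
    if g.sum()>20: rect(W[big(g)],n+' green')
    # foam inner: points deeper than 85 within box
    k=near&(abs(X-502)<40)&(abs(Y+285)<75)&(Z<80)
    if k.sum()>50: rect(W[big(k)],n+' slot')
E
```

```text
t 16.5 pos [ 509.6 -282.4  209.2] yawY 95.0 z [-0.001  0.001 -1.   ] F [ 0.8  1.1 -3.7] open 0.665 grip 76.8 q [-0.23  0.34 -0.15 -0.   -1.09 -1.26]
wrist boxtop 16774 [ 502.7 -283.6] [ 94.8 165.8] 5.2 z 95.3
wrist held 2692
wrist green 6612 [ 510.3 -282.9] [ 41.4 126.3] 5.2 z 7.1
wrist slot 9778 [ 504.6 -283.3] [ 53.2 126.9] 5.2 z 7.6
scene boxtop 2877 [ 502.4 -283.7] [ 97.  165.1] 5.4 z 93.0
scene held 552
scene green 105 [ 476.5 -287.3] [  4.9 122.7] 5.3 z 4.8
scene slot 1739 [ 495.  -284.4] [ 46.5 126.5] 5.5 z 38.2
side boxtop 1472 [ 501.7 -286.2] [ 95.  170.4] 5.3 z 95.9
side held 363
side green 200 [ 516.9 -329.2] [36.6 41.1] 7.3 z 8.3
side slot 813 [ 527.  -305.2] [115.4  46.6] 70.4 z 41.0
```

View pics/wrist5.png

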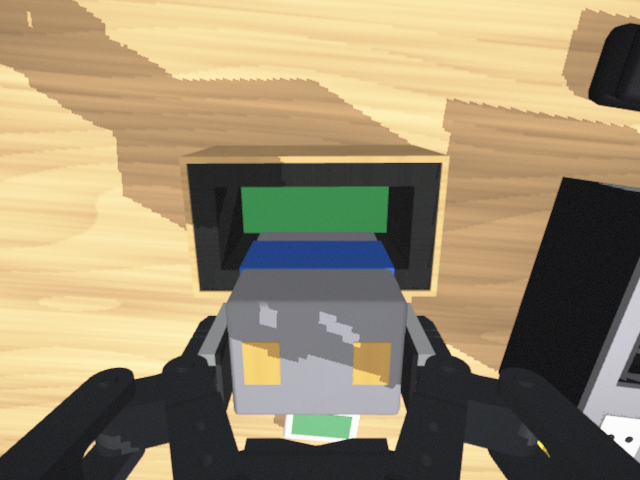

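The wrist view shows the held pack, with its brass contacts at (262,362) and (372,362). The green slot floor is ahead of it at (315,210), and the slot runs left to right, parallel to the pack's long side.

```bash
python3 - <<'E'
from h import *
pose()
for n in ['wrist','scene']:
    p,d,m=snap(n);W=cloud(d,m);X,Y,Z=W[...,0],W[...,1],W[...,2];H,S,V=hsv(p)
    near=(abs(X-509)<60)&(abs(Y+283)<60)
    k=near&(Z>222)&(Z<236)&(V>100);
    if n=='wrist': k[:,:225]=0;k[:,410:]=0;k[425:]=0
    rect(W[big(k)],n+' packtop')
E
```

```text
t 16.65 pos [ 510.2 -282.2  210. ] yawY 95.0 z [ 0.  0. -1.] F [ 0.3 -0.6 -4.5] open 0.67 grip 76.8 q [-0.23  0.34 -0.15 -0.   -1.09 -1.26]
wrist packtop 21412 [ 509.3 -281.8] [44.8 62.9] 5.2 z 231.0
scene packtop 894 [ 510.4 -281.8] [45.8 56.6] 5.1 z 228.9
```

Request:
{"name": "apply_moves", "arguments": {
  "motion": [
    [[0.5, -0.73, -0.2, -2, 0, 0, 0.004], [0.5, 0, 0, -2.5, 0, 0, 0], [0.5, 0, 0, -2, 0, 0, 0], [0.5, 0, 0, -2, 0, 0, 0], [0.5, 0, 0, -2, 0, 0, 0], [0.5, 0, 0, -1.5, 0, 0, 0], [0.5, 0, 0, -1, 0, 0, 0], [0.5, 0, 0, -0.5, 0, 0, 0]]
  ]
}}

```text
t: 17.75
position: [503.1, -285.3, 74.5]
orientation: [[-0.996, -0.09, -0.0], [-0.09, 0.996, -0.0], [0.0, -0.0, -1.0]]
ft_force: [0.1, 0.1, -3.9]
opening: 0.668
grasp_force: 76.8
```

Request:
{"name": "apply_moves", "arguments": {
  "motion": [
    [[0.5, 0, 0, -0.3, 0, 0, 0], [0.5, 0, 0, -0.25, 0, 0, 0], [0.5, 0, 0, -0.15, 0, 0, 0], [0.5, 0, 0, -0.1, 0, 0, 0], [0.5, 0, 0, -0.1, 0, 0, 0], [0.5, 0, 0, -0.1, 0, 0, 0], [0.5, 0, 0, 0, 0, 0, 0], [0.5, 0, 0, 0, 0, 0, 0]]
  ]
}}

```text
t: 18.75
position: [503.1, -285.4, 66.0]
orientation: [[-0.996, -0.09, 0.001], [-0.09, 0.996, -0.0], [-0.001, -0.0, -1.0]]
ft_force: [-1.6, 2.7, 6.2]
opening: 0.666
grasp_force: 77.7
```

Request:
{"name": "apply_moves", "arguments": {
  "motion": [
    [[0.8, 0, 0, 0, 0, 0, 0], [0.8, 0, 0, 0, 0, 0, 0], [0.8, 0, 0, 3, 0, 0, 0], [0.8, 0, 0, 5, 0, 0, 0], [0.8, 0, 0, 5, 0, 0, 0], [0.8, 0.7, 3, 2, 0, 0, 0.05], [0.8, 0.7, 5.3, 0, 0, 0, 0.13], [0.8, 0.7, 5.3, 0, 0, 0, 0.13]]
  ]
}}

```text
t: 19.75
position: [524.4, -148.3, 215.3]
orientation: [[-0.92, -0.392, 0.002], [-0.392, 0.92, -0.0], [-0.002, -0.001, -1.0]]
ft_force: [0.0, 0.8, -0.9]
opening: 0.799
grasp_force: 0.0
```

```bash
python3 - <<'E'
from h import *
pose()
for n in ['wrist','scene']:
    p,d,m=snap(n);save(n+'6',p);W=cloud(d,m);X,Y,Z=W[...,0],W[...,1],W[...,2];H,S,V=hsv(p)
    k=(abs(X-502)<40)&(abs(Y+285)<45)&(Z>78)&(Z<92)&((V>100)&(S<70))
    if k.sum()>30: rect(W[big(k)],n+' packtop')
    else: print(n,k.sum())
E
```

```text
t 19.75 pos [ 524.4 -148.3  215.3] yawY 113.1 z [ 0.002 -0.    -1.   ] F [ 0.   0.8 -0.9] open 0.799 grip 0.0 q [ 0.02  0.27 -0.23  0.   -1.07 -1.19]
wrist packtop 5782 [ 502.7 -284.4] [44.1 58.6] 5.3 z 86.9
scene packtop 659 [ 505.9 -284.2] [48.6 57.1] 5.3 z 84.8
```

The pack stands on the slot's floor, with its top at z about 86. Next is the cover.

Request:
{"name": "apply_moves", "arguments": {
  "motion": [
    [[0.5, 0.6, 5, 0, 0, 0, 0.145], [0.5, 0.6, 5, 0, 0, 0, 0.145], [0.5, 0.6, 5, 0, 0, 0, 0.145], [0.5, 0.6, 5, 0, 0, 0, 0.145], [0.5, 0.6, 5, 0, 0, 0, 0.145], [0.5, 0.6, 5, 0, 0, 0, 0.145], [0.5, 0.6, 5, 0, 0, 0, 0.145], [0.5, 0.6, 5, 0, 0, 0, 0.145]]
  ]
}}

```text
t: 20.85
position: [572.5, 251.9, 214.7]
orientation: [[-0.007, -1.0, 0.001], [-1.0, 0.007, 0.0], [-0.0, -0.001, -1.0]]
ft_force: [1.1, 0.5, -0.1]
opening: 0.503
grasp_force: 0.0
```

Request:
{"name": "apply_moves", "arguments": {
  "motion": [
    [[0.5, 0.5, 2.4, -2, 0, 0, 0.13], [0.5, 0, 0, -2, 0, 0, 0], [0.5, 0, 0, -2, 0, 0, 0], [0.5, 0, 0, 0, 0, 0, 0], [0.5, 0, 0, 0, 0, 0, 0], [0.5, 0, 0, 0, 0, 0, 0], [0.5, 0, 0, 0, 0, 0, 0], [0.5, 0, 0, 0, 0, 0, 0]]
  ]
}}

```text
t: 21.85
position: [577.1, 274.7, 155.3]
orientation: [[0.119, -0.993, 0.001], [-0.993, -0.119, 0.001], [-0.0, -0.001, -1.0]]
ft_force: [0.5, -0.1, -0.0]
opening: 0.501
grasp_force: 0.0
```

```bash
python3 - <<'E'
from h import *
pose()
p,d,m=snap('wrist');save('w7',p);W=cloud(d,m);X,Y,Z=W[...,0],W[...,1],W[...,2];H,S,V=hsv(p)
near=(abs(X-577)<100)&(abs(Y-275)<100)
k=near&(Z>28)&(Z<45);rect(W[big(k)],'fin')
k=near&(Z>3.5)&(Z<60);rect(W[big(k)],'cover')
k=near&((H<8)|(H>172))&(S>120)&(Z<20);rect(W[big(k)],'lip')
E
```

```text
t 21.85 pos [577.1 274.7 155.3] yawY -173.2 z [ 0.001  0.001 -1.   ] F [ 0.5 -0.1 -0. ] open 0.501 grip 0.0 q [ 0.7   0.48 -0.07  0.   -1.02 -0.58]
fin 1543 [576.1 275.9] [11.6 60. ] 7.1 z 36.9
cover 22755 [569.9 275.8] [112.4 121. ] 7.0 z 7.1
lip 1407 [520.4 269. ] [12.1 69.7] 6.8 z 5.1
```

View pics/w7.png

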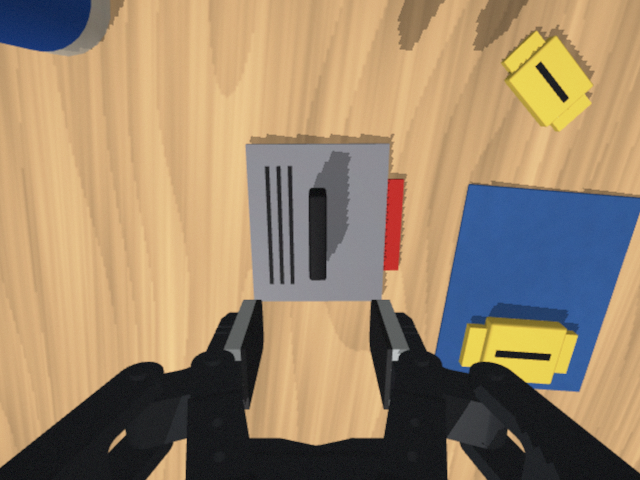

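The wrist view shows the cover's fin centred at (318,234) between the finger lines, and the lip at (395,225).

Request:
{"name": "apply_moves", "arguments": {
  "motion": [
    [[0.5, -0.05, 0.1, -4, 0, 0, 0.003], [0.5, 0, 0, -4, 0, 0, 0], [0.5, 0, 0, -3.4, 0, 0, 0], [0.5, 0, 0, -2, 0, 0, 0], [0.05, 0, 0, 0, 0, 0, 0], [0.05, 0, 0, 0, 0, 0, 0], [0.05, 0, 0, 0, 0, 0, 0], [0.05, 0, 0, 0, 0, 0, 0]]
  ],
  "squeeze": 90
}}

```text
t: 22.9
position: [576.7, 275.9, 21.6]
orientation: [[0.122, -0.993, 0.001], [-0.993, -0.122, 0.001], [-0.001, -0.001, -1.0]]
ft_force: [0.1, 0.3, -0.8]
opening: 0.123
grasp_force: 88.1
```

Request:
{"name": "apply_moves", "arguments": {
  "motion": [
    [[0.05, 0, 0, 2, 0, 0, 0], [0.05, 0, 0, 5, 0, 0, 0], [0.05, 0, 0, 5, 0, 0, 0], [0.05, 0, 0, 5, 0, 0, 0], [0.05, 0, -3, 3, 0, 0, -0.05], [0.05, 0, -4, 0, 0, 0, -0.05], [0.05, 0, -4, 0, 0, 0, -0.05], [0.05, 0, -4, 0, 0, 0, -0.03]]
  ]
}}

```text
t: 23.9
position: [576.1, 124.4, 221.3]
orientation: [[-0.059, -0.998, 0.001], [-0.998, 0.059, 0.001], [-0.001, -0.001, -1.0]]
ft_force: [0.7, 0.7, -0.4]
opening: 0.122
grasp_force: 88.0
```

Request:
{"name": "apply_moves", "arguments": {
  "motion": [
    [[0.05, -0.6, -4, 0, 0, 0, 0], [0.05, -0.6, -4, 0, -0.003, -0.0655, 0], [0.05, -0.6, -3.5, 0, -0.004, -0.0655, 0], [0.05, -0.6, -1, -1, -0.004, -0.0655, 0], [0.05, 0, 0, -2.5, -0.004, -0.065, 0], [0.05, 0, 0, -2.5, 0, 0, 0], [0.05, 0, 0, 0, 0, 0, 0], [0.05, 0, 0, 0, 0, 0, 0]]
  ]
}}

```text
t: 24.9
position: [553.4, 0.9, 162.1]
orientation: [[-0.057, -0.964, 0.261], [-0.998, 0.056, -0.014], [-0.001, -0.261, -0.965]]
ft_force: [0.5, 0.7, -1.5]
opening: 0.124
grasp_force: 88.1
```

```bash
cat > u.py <<'E'
from h import *
O=np.array([543.1,1.0,0]);a=np.radians(-3.2);Ru=np.array([[np.cos(a),-np.sin(a),0],[np.sin(a),np.cos(a),0],[0,0,1]])
def rep():
    s=bot.sense();o=Ru.T@s['orientation'];P=Ru.T@(s['position']-O)
    print('t',round(s['t'],2),'tcp ups',np.round(P,1),'tilt',np.round(np.degrees(np.arctan2(-o[0,2],-o[2,2])),1),'yaw',np.round(np.degrees(np.arctan2(-o[1,1],-o[0,1])),2),'roll',np.round(np.degrees(o[1,2]),2),'F',np.round(Ru.T@s['ft_force'],1),'open',round(s['opening'],3))
def cov(n):
    p,d,m=snap(n);W=cloud(d,m);U=(W-O)@Ru;H,S,V=hsv(p)
    near=(abs(U[...,0])<90)&(abs(U[...,1])<75)&(U[...,2]>95)
    k=near&((H<8)|(H>172))&(S>120)
    if k.sum()>20:
        Q=U[k];print(n,'lip',k.sum(),np.round(np.percentile(Q,[2,50,98],axis=0),1).tolist())
    k=near&(S<60)&(V>90)&(U[...,2]>122)
    if k.sum()>50:
        Q=U[k];A=np.c_[Q[:,:2],np.ones(len(Q))];c=Q[:,2];i=np.ones(len(c),bool)
        for _ in range(5):
            s=np.linalg.lstsq(A[i],c[i],rcond=None)[0];i=abs(A@s-c)<3
        print(n,'plate slope x,y deg',np.round(np.degrees(np.arctan(s[:2])),1),'z0',round(s[2],1),'rng',np.round(np.percentile(Q[i],[1,99],axis=0),1).tolist())
    return p
E
python3 - <<'E'
from u import *
rep()
for n in ['scene','side','wrist']: save(n+'8',cov(n))
E
```

```text
t 24.9 tcp ups [ 10.3   0.5 162.1] tilt -15.1 yaw -0.11 roll 0.01 F [ 0.4  0.7 -1.5] open 0.124
scene lip 72 [[-42.6, -33.8, 126.7], [-39.0, -14.2, 129.5], [-33.2, 6.9, 133.9]]
scene plate slope x,y deg [-72.5  11.8] z0 308.3 rng [[-57.5, -55.6, 154.3], [51.5, 56.2, 482.4]]
side plate slope x,y deg [-72.1 -64.5] z0 348.1 rng [[-88.1, 2.0, 149.8], [59.1, 74.1, 489.2]]
wrist lip 3728 [[-45.0, -33.9, 129.1], [-39.8, -7.1, 131.5], [-34.4, 25.4, 133.8]]
wrist plate slope x,y deg [15.2  0.1] z0 144.5 rng [[-33.1, -59.0, 135.2], [61.6, 53.5, 161.4]]
```

View pics/side8.png

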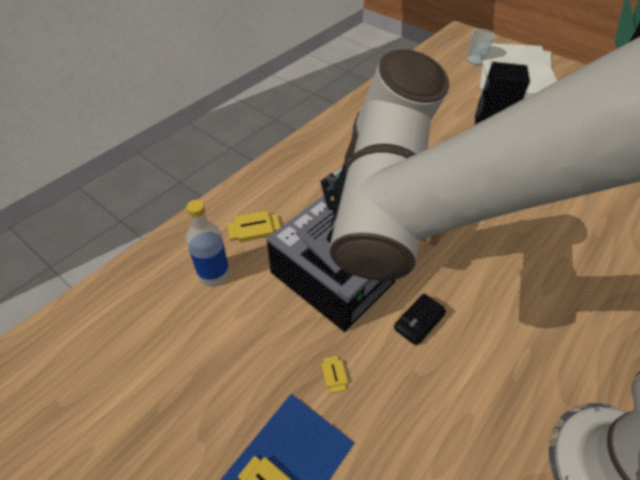

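The side view shows the cover held over the bay, tilted with its rear up. The plate slope measures 15.2°, and the lip tip is where expected. I'll lower it and slide it in.

Request:
{"name": "apply_moves", "arguments": {
  "motion": [
    [[0.05, 0, 0, -1, 0, 0, 0], [0.05, 0, 0, -0.7, 0, 0, 0], [0.05, 0, 0, -0.4, 0, 0, 0], [0.05, -0.4, 0.02, 0, 0, 0, 0], [0.05, -0.4, 0.02, 0, 0, 0, 0], [0.05, -0.4, 0.02, 0, 0, 0, 0], [0.05, -0.3, 0.02, 0, 0, 0, 0], [0.05, 0, 0, 0, 0, 0, 0]]
  ]
}}

```text
t: 26.05
position: [537.0, 1.4, 139.9]
orientation: [[-0.058, -0.964, 0.258], [-0.998, 0.056, -0.015], [-0.0, -0.259, -0.966]]
ft_force: [-0.0, 0.7, -1.9]
opening: 0.123
grasp_force: 88.4
```

```bash
python3 - <<'E'
from u import *
rep()
save('wrist9',cov('wrist'))
p,d,m=snap('scene');save('scene9',p)
import cv2
cv2.imwrite('pics/c9.png',np.hstack([cv2.resize(cv2.imread('pics/wrist9.png')[80:400,80:520],(440,320)),cv2.resize(cv2.imread('pics/scene9.png')[150:310,230:390],(320,320))]))
E
```

```text
t 26.05 tcp ups [-6.100e+00  1.000e-01  1.399e+02] tilt -15.0 yaw -0.11 roll -0.02 F [-0.1  0.7 -1.9] open 0.123
wrist lip 627 [[-52.7, -34.5, 108.6], [-51.8, -8.1, 110.5], [-50.7, 22.5, 112.7]]
wrist plate slope x,y deg [14.9  0. ] z0 126.6 rng [[-17.6, -59.7, 122.2], [45.4, 57.7, 139.0]]
```

View pics/c9.png

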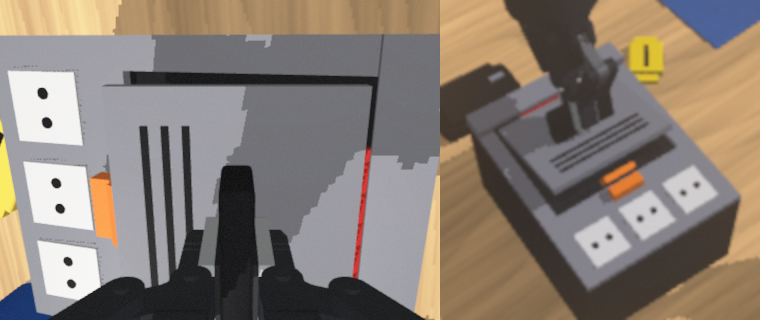

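The wrist crop shows the lip tucked under the hood, with only a thin red line at (363,215). The rear is raised just in front of the latch at (104,210). I'll swing it down.

Request:
{"name": "apply_moves", "arguments": {
  "motion": [
    [[0.05, 0.09, 0, -0.14, 0.0015, 0.0262, 0], [0.05, 0.09, -0.01, -0.15, 0.0015, 0.0262, 0], [0.05, 0.09, 0, -0.15, 0.0015, 0.0262, 0], [0.05, 0.08, -0.01, -0.15, 0.0015, 0.0262, 0], [0.05, 0.08, 0, -0.155, 0.0015, 0.0262, 0], [0.05, 0.07, -0.01, -0.155, 0.0015, 0.0262, 0], [0.05, 0, 0, 0, 0, 0, 0], [0.05, 0, 0, 0, 0, 0, 0]]
  ]
}}

```text
t: 27.15
position: [542.4, 1.1, 130.8]
orientation: [[-0.058, -0.993, 0.104], [-0.998, 0.058, -0.006], [0.0, -0.104, -0.995]]
ft_force: [-1.6, 0.6, 3.6]
opening: 0.123
grasp_force: 89.0
```

```bash
python3 -c "
from u import *
rep();cov('wrist');print(np.round(bot.sense()['wrist_torque'],2))"
```

```text
t 27.15 tcp ups [ -0.7   0.  130.8] tilt -6.0 yaw -0.12 roll -0.02 F [-1.7  0.5  3.6] open 0.123
wrist lip 1363 [[-53.9, -34.6, 107.3], [-51.8, -8.4, 108.9], [-49.5, 22.4, 110.5]]
wrist plate slope x,y deg [-24.4   1.1] z0 144.5 rng [[-14.8, -58.7, 122.0], [49.9, 29.5, 153.4]]
[ 0.02  0.9  -0.05]
```

Request:
{"name": "apply_moves", "arguments": {
  "motion": [
    [[0.05, 0.06, 0, -0.16, 0.0015, 0.0262, 0], [0.05, 0.06, -0.01, -0.16, 0.0015, 0.0262, 0], [0.05, 0.05, 0, -0.16, 0.0015, 0.0262, 0], [0.05, 0.05, 0, -0.16, 0.0015, 0.0262, 0], [0.05, 0, 0, -0.06, 0.001, 0.017, 0], [0.05, 0, 0, -0.05, 0, 0, 0], [0.05, 0, 0, 0, 0, 0, 0], [0.05, 0, 0, 0, 0, 0, 0]]
  ]
}}

```text
t: 28.2
position: [546.3, 1.0, 124.9]
orientation: [[-0.057, -0.998, -0.014], [-0.998, 0.057, 0.001], [-0.0, 0.014, -1.0]]
ft_force: [-5.0, -0.0, 8.7]
opening: 0.125
grasp_force: 90.4
```

```bash
python3 -c "
from u import *
rep();cov('wrist');print(np.round(bot.sense()['wrist_torque'],2))"
```

```text
t 28.2 tcp ups [3.200e+00 1.000e-01 1.249e+02] tilt 0.8 yaw -0.08 roll 0.01 F [-5.  -0.3  8.7] open 0.125
wrist lip 2129 [[-54.5, -34.5, 107.2], [-51.2, -8.2, 108.8], [-47.8, 23.3, 110.2]]
wrist plate slope x,y deg [ 6.  25.9] z0 146.9 rng [[-15.5, -11.4, 138.3], [14.9, 11.5, 152.7]]
[-0.08  0.97 -0.03]
```

Request:
{"name": "apply_moves", "arguments": {
  "motion": [
    [[0.05, -0.1, 0, -0.1, 0, 0.01, 0], [0.05, -0.1, 0, -0.1, 0, 0.01, 0], [0.05, 0, 0, -0.1, 0, 0, 0], [0.05, 0, 0, 0, 0, 0, 0], [0.05, 0, 0, 0, 0, 0, 0], [0.05, 0, 0, 0, 0, 0, 0], [0.05, 0, 0, 0, 0, 0, 0], [0.05, 0, 0, 0, 0, 0, 0]]
  ]
}}

```text
t: 29.25
position: [546.4, 1.0, 125.1]
orientation: [[-0.056, -0.998, -0.028], [-0.998, 0.056, 0.001], [0.001, 0.028, -1.0]]
ft_force: [-7.8, -0.1, 20.9]
opening: 0.119
grasp_force: 92.2
```

```bash
python3 - <<'E'
from u import *
rep()
p,d,m=snap('wrist');save('w10',p);U=(cloud(d,m)-O)@Ru;H,S,V=hsv(p)
near=(abs(U[...,0])<70)&(abs(U[...,1])<75)&(U[...,2]>95)
k=near&(H>5)&(H<16)&(S>150)
if k.sum(): print('latch',k.sum(),np.round(np.percentile(U[k],[2,50,98],axis=0),1).tolist())
for y in (-50,-35,35,50):
  for x in (-40,-20,20,40):
    q=near&(abs(U[...,0]-x)<4)&(abs(U[...,1]-y)<4)
    print(x,y,q.sum(),np.round(np.median(U[q][:,2]),1) if q.any() else '')
cv2.imwrite('pics/c10.png',cv2.imread('pics/w10.png')[60:480,20:560])
E
```

```text
t 29.25 tcp ups [  3.3   0.2 125.1] tilt 1.6 yaw -0.0 roll -0.04 F [-7.8 -0.6 20.9] open 0.119
latch 4992 [[46.0, -15.2, 113.0], [54.9, -3.0, 120.3], [68.8, 13.4, 127.5]]
-40 -50 435 111.2
-20 -50 449 110.9
20 -50 449 110.4
40 -50 453 110.1
-40 -35 407 111.2
-20 -35 407 110.9
20 -35 413 110.6
40 -35 405 110.3
-40 35 0 
-20 35 0 
20 35 0 
40 35 0 
-40 50 0 
-20 50 0 
20 50 0 
40 50 0
```

View pics/c10.png

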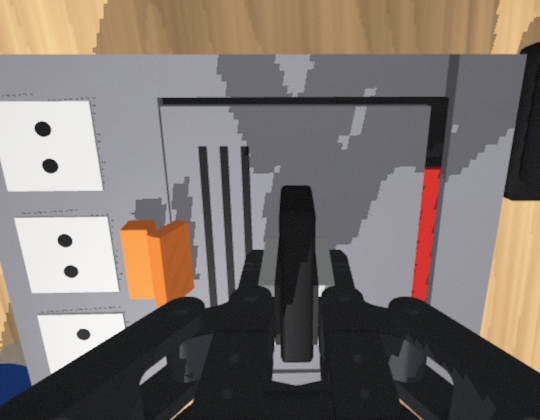

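The wrist crop shows the cover down flush in its recess with the orange latch at (155,260) sprung over its rear edge (nose at x 46). The cover sits about 3 mm to the rear, so I'll ease off and slide it forward, deeper under the hood.

Request:
{"name": "apply_moves", "arguments": {
  "motion": [
    [[0.05, 0, 0, 0.2, -0.001, -0.014, 0], [0.05, 0, 0, 0.15, -0.001, -0.014, 0], [0.05, -0.1, 0, 0, 0, 0, 0], [0.05, -0.1, 0.01, 0, 0, 0, 0], [0.05, 0, 0, 0, 0, 0, 0], [0.05, 0, 0, 0, 0, 0, 0], [0.05, 0, 0, 0, 0, 0, 0], [0.05, 0, 0, 0, 0, 0, 0]]
  ]
}}

```text
t: 30.3
position: [542.1, 1.6, 124.5]
orientation: [[-0.057, -0.998, -0.006], [-0.998, 0.057, -0.0], [0.001, 0.006, -1.0]]
ft_force: [3.5, 1.2, 5.2]
opening: 0.121
grasp_force: 89.7
```

```bash
python3 -c "
from u import *
rep()"
```

```text
t 30.3 tcp ups [ -1.    0.5 124.5] tilt 0.3 yaw -0.08 roll -0.04 F [3.4 1.3 5.2] open 0.121
```

Request:
{"name": "apply_moves", "arguments": {
  "motion": [
    [[0.05, 0.05, 0, 0.05, 0, -0.005, 0], [0.05, 0.05, 0, 0.05, 0, 0, 0], [0.4, 0, 0, 0, 0, 0, 0], [0.4, 0, 0, 0, 0, 0, 0], [0.4, 0, 0, 2, 0, 0, 0], [0.4, 0, 0, 5, 0, 0, 0], [0.4, 0, 0, 5, 0, 0, 0], [0.4, 0, 0, 0, 0, 0, 0]]
  ]
}}

```text
t: 31.3
position: [542.9, 1.2, 248.6]
orientation: [[-0.058, -0.998, 0.002], [-0.998, 0.058, 0.0], [-0.0, -0.002, -1.0]]
ft_force: [0.1, 0.7, -0.9]
opening: 0.398
grasp_force: 0.0
```

```bash
python3 - <<'E'
from u import *
rep()
p,d,m=snap('wrist');save('w11',p);U=(cloud(d,m)-O)@Ru;H,S,V=hsv(p)
near=(abs(U[...,0])<75)&(abs(U[...,1])<75)&(U[...,2]>95)&(U[...,2]<170)
k=near&(H>5)&(H<16)&(S>150)
if k.sum(): print('latch',k.sum(),np.round(np.percentile(U[k],[2,50,98],axis=0),1).tolist())
k=near&((H<4)|(H>174))&(S>120)
if k.sum(): print('lip',k.sum(),np.round(np.percentile(U[k],[2,50,98],axis=0),1).tolist())
k=near&(U[...,2]>130)&(abs(U[...,0])<15)&(abs(U[...,1])<40);rect(U[big(k)],'fin')
for y in (-50,-35,35,50):
  print(y,[np.round(np.median(U[near&(abs(U[...,0]-x)<4)&(abs(U[...,1]-y)<4)][:,2]),1) for x in (-40,-20,20,40)])
E
```

```text
t 31.3 tcp ups [-2.000e-01  2.000e-01  2.486e+02] tilt -0.1 yaw -0.11 roll 0.02 F [ 0.1  0.7 -0.9] open 0.398
latch 1538 [[46.2, -14.9, 114.0], [55.6, -1.5, 120.5], [68.7, 13.8, 127.6]]
lip 114 [[-53.8, -32.8, 106.6], [-53.3, -0.4, 108.2], [-52.4, 32.9, 110.4]]
fin 1694 [-2.6  0.2] [60.1 11.9] 89.7 z 139.8
-50 [np.float64(110.1), np.float64(110.1), np.float64(110.1), np.float64(110.1)]
-35 [np.float64(110.2), np.float64(110.1), np.float64(110.4), np.float64(110.0)]
35 [np.float64(110.1), np.float64(110.1), np.float64(110.5), np.float64(110.1)]
50 [np.float64(110.1), np.float64(110.1), np.float64(110.0), np.float64(110.1)]
```

View pics/w11.png

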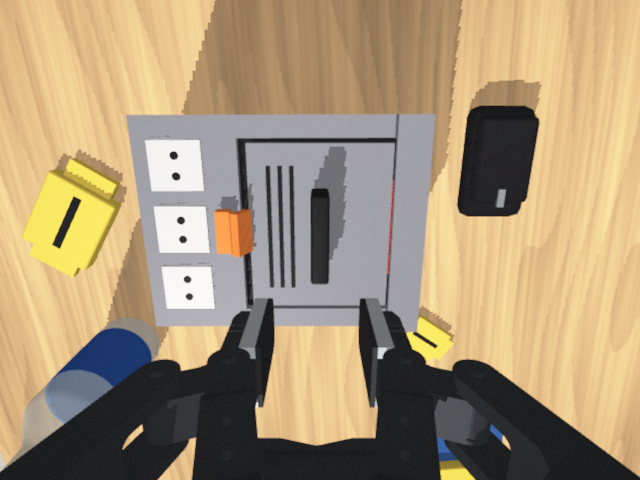

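The cover is flat (plate level at all samples) and latched. It sits about 2 mm forward, so I'll re-close the jaws once at the centre to centre it.

Request:
{"name": "apply_moves", "arguments": {
  "motion": [
    [[0.4, 0.08, 0, -5, 0, 0, 0], [0.4, 0, 0, -5, 0, 0, 0], [0.4, 0, 0, -2, 0, 0, 0], [0.05, 0, 0, 0, 0, 0, 0], [0.05, 0, 0, 0, 0, 0, 0], [0.05, 0, 0, 0, 0, 0, 0], [0.05, 0, 0, 0, 0, 0, 0], [0.05, 0, 0, 0, 0, 0, 0]]
  ],
  "squeeze": 25
}}

```text
t: 32.35
position: [541.8, 1.0, 124.4]
orientation: [[-0.058, -0.998, -0.006], [-0.998, 0.058, -0.001], [0.001, 0.006, -1.0]]
ft_force: [-0.6, 0.3, -3.0]
opening: 0.136
grasp_force: 29.1
```

Request:
{"name": "apply_moves", "arguments": {
  "motion": [
    [[0.4, 0, 0, 0, 0, 0, 0], [0.4, 0, 0, 0, 0, 0, 0], [0.4, 0, 0, 2, 0, 0, 0], [0.4, 0, 0, 5, 0, 0, 0], [0.4, 0, 0, 5, 0, 0, 0], [0.4, 0, 0, 0, 0, 0, 0], [0.4, 0, 0, 0, 0, 0, 0], [0.4, 0, 0, 0, 0, 0, 0]]
  ]
}}

```text
t: 33.35
position: [541.8, 1.0, 243.5]
orientation: [[-0.058, -0.998, -0.007], [-0.998, 0.058, -0.002], [0.002, 0.007, -1.0]]
ft_force: [0.1, 0.8, 0.0]
opening: 0.397
grasp_force: 0.0
```

```bash
python3 - <<'E'
from u import *
rep()
p,d,m=snap('wrist');U=(cloud(d,m)-O)@Ru;H,S,V=hsv(p)
near=(abs(U[...,0])<75)&(abs(U[...,1])<75)&(U[...,2]>95)&(U[...,2]<170)
k=near&(H>5)&(H<16)&(S>150);print('latch',np.round(np.percentile(U[k],[2,50,98],axis=0),1).tolist())
k=near&(U[...,2]>130)&(abs(U[...,0])<15)&(abs(U[...,1])<40);rect(U[big(k)],'fin')
for y in (-50,50):
  print(y,[np.round(np.median(U[near&(abs(U[...,0]-x)<4)&(abs(U[...,1]-y)<4)][:,2]),1) for x in (-40,40)])
p,d,m=snap('scene');W=cloud(d,m);X,Y,Z=W[...,0],W[...,1],W[...,2];H,S,V=hsv(p)
k=(H>22)&(H<34)&(S>170)&(abs(X-403)<80)&(abs(Y-358)<80);rect(W[big(k)],'bracket')
k=(abs(X-502)<40)&(abs(Y+285)<45)&(Z>78)&(Z<92)&(V>100)&(S<70);rect(W[big(k)],'pack')
for c,t in (((382,-26),'mouse'),((684,-257),'calc'),((757,145),'bottle')):
    k=(abs(X-c[0])<90)&(abs(Y-c[1])<60)&(Z>6)&(S<90)
    if t=='bottle': k&=Z<200
    if k.any(): rect(W[big(k)],t)
E
```

```text
t 33.35 tcp ups [-1.300e+00 -1.000e-01  2.435e+02] tilt 0.4 yaw -0.13 roll -0.11 F [0.1 0.8 0. ] open 0.397
latch [[46.1, -14.9, 113.8], [55.7, -1.6, 120.5], [68.7, 13.9, 127.5]]
fin 1724 [-2.2  0.5] [59.7 11.8] 89.5 z 139.8
-50 [np.float64(110.1), np.float64(110.0)]
50 [np.float64(110.1), np.float64(110.1)]
bracket 478 [403.8 356.5] [85.3 51.1] 2.9 z 14.5
pack 666 [ 506.2 -284.2] [47.9 56.8] 5.7 z 84.8
mouse 1014 [413.7 -24. ] [117.7 101.6] 1.6 z 32.5
calc 3735 [ 683.9 -256.4] [ 75.9 140.3] 88.8 z 13.5
bottle 2155 [758.9 141.7] [63.7 53.5] 29.5 z 117.4
```

```bash
python3 -c "
from rig import bot
print(bot.job_done())"
```

```text
the job is handed in; nothing more can be done
None
```

I handed the job in at about 33 s: the bracket lies flat and marked side up on the mat, the pack stands on the floor of the box slot, and the cover is latched down, about 2 mm towards the hood from centre.

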